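Load the sample carrier and hold it over the balance

TASK

Set the two tall closed sample tins upright into the carrier, one in the cell at each end, without dropping them. Then lift the carrier by its handle, carry it level so that the loose steel ball stays in its pocket, and finish holding it still and level by the handle, roughly a hand's width (about 8 cm) clear above the middle of the balance's pan, without putting it down or letting go. Leave the squat cups where they stand.

Things in the scene. Friction and masses are not known exactly. Their poses are not given: they have to be found in the camera images.
- carrier_handle (a point): centre of the carrier's handle: a black plastic bar 80 mm long (x), 14 mm thick (y), 20 mm high, bridging the carrier's middle on two thin legs 36 mm either side of this point along x; free space beside and below it. Pinch its middle across its thickness. The point is 82 mm above the carrier's underside; x runs along bar and carrier, z up
- carrier_base (a point): centre of the carrier's underside; x along its length, z up. The carrier is a loose aluminium tray 252 mm long, 76 mm wide, outer walls 18 mm high, 0.36 kg (about 0.75 kg loaded), the same either way round, with a cell at each end, the ball's pocket in the middle and the handle bar above that
- cell_a (a point): centre of the floor of the carrier's cell at its -x end: a rectangular cell, 62 mm long by 70 mm wide inside, walls rising 14 mm above this floor (18 mm above the bench). Axes are the carrier's: x along its length, z up
- cell_b (a point): centre of the floor of the carrier's cell at its +x end: a rectangular cell, 62 mm long by 70 mm wide inside, walls rising 14 mm above this floor (18 mm above the bench). Axes are the carrier's: x along its length, z up
- pocket (a point): middle of the ball's pocket, below the handle, 16.5 mm above the carrier's underside (where the ball's centre is when the ball is in the middle). The pocket is a round rim 34 mm across inside, only 5 mm high; the ball rolls about freely in it and climbs out over the rim if the carrier is tipped by more than about 50 degrees or jerked
- ball_center (a point): centre of the loose polished steel ball, 25 mm in diameter, 64 g, lying in the carrier's pocket
- tin_1_center (a point): tall closed cylindrical sample tin of plain steel, 50 mm in diameter, 75 mm tall (its top 4 mm is a lid step 44 mm across), about 0.15 kg, standing upright on the bench. The point is its centre, 37.5 mm above its underside; z is its upright axis. The two tins are alike and interchangeable
- tin_2_center (a point): tall closed cylindrical sample tin of plain steel, 50 mm in diameter, 75 mm tall (its top 4 mm is a lid step 44 mm across), about 0.15 kg, standing upright on the bench. The point is its centre, 37.5 mm above its underside; z is its upright axis. The two tins are alike and interchangeable
- pan (a point): centre of the upper face of the balance's flat steel pan, 51 mm above the bench; the pan is 150 mm (x) by 180 mm (y), on a low cream bench balance 200 by 200 mm fixed to the bench; the highest part of the balance is the pan
- cup_1_center (a point): plain steel squat open cup, 58 mm across, 34 mm tall; not part of the job, to be left where it is. The point is its centre, 17 mm above its underside
- cup_2_center (a point): plain steel squat open cup, 58 mm across, 34 mm tall; not part of the job, to be left where it is. The point is its centre, 17 mm above its underside
There are look-alikes about, which are no part of the job. Leave any blue look-alike of the part that bears tin_1_center alone. What is shaped like the part that bears tin_2_center but purple is not meant.

How it is judged (in metres and radians):
On the way:
1. both tins stand upright in the carrier, one in each end cell, let go, while the carrier still stands on the bench (((x of tin_1_center in the frame of cell_a between -0.012 and 0.012 m and y of tin_1_center in the frame of cell_a between -0.012 and 0.012 m and z of tin_1_center in the frame of cell_a between 0.032 and 0.043 m and angle between the z axis of tin_1_center and the z axis of cell_a, either way round below 0.15 rad and x of tin_2_center in the frame of cell_b between -0.012 and 0.012 m and y of tin_2_center in the frame of cell_b between -0.012 and 0.012 m and z of tin_2_center in the frame of cell_b between 0.032 and 0.043 m and angle between the z axis of tin_2_center and the z axis of cell_b, either way round below 0.15 rad) or (x of tin_1_center in the frame of cell_b between -0.012 and 0.012 m and y of tin_1_center in the frame of cell_b between -0.012 and 0.012 m and z of tin_1_center in the frame of cell_b between 0.032 and 0.043 m and angle between the z axis of tin_1_center and the z axis of cell_b, either way round below 0.15 rad and x of tin_2_center in the frame of cell_a between -0.012 and 0.012 m and y of tin_2_center in the frame of cell_a between -0.012 and 0.012 m and z of tin_2_center in the frame of cell_a between 0.032 and 0.043 m and angle between the z axis of tin_2_center and the z axis of cell_a, either way round below 0.15 rad)) and height (world z) of carrier_base below 0.01 m and contact force between the fingers and tin_1 below 0.1 N and contact force between the fingers and tin_2 below 0.1 N), for 0.2 s.
At the end, for the whole second after the job is handed in: Gripper holds the carrier still, level within 7 degrees, its middle within 60 mm of the pan's centre, its underside 30 to 150 mm above the pan, not touching the balance; one tin upright in each end cell (within 12 mm of its centre, on its floor); ball in its pocket (((x of tin_1_center in the frame of cell_a between -0.012 and 0.012 m and y of tin_1_center in the frame of cell_a between -0.012 and 0.012 m and z of tin_1_center in the frame of cell_a between 0.032 and 0.043 m and angle between the z axis of tin_1_center and the z axis of cell_a, either way round below 0.15 rad and x of tin_2_center in the frame of cell_b between -0.012 and 0.012 m and y of tin_2_center in the frame of cell_b between -0.012 and 0.012 m and z of tin_2_center in the frame of cell_b between 0.032 and 0.043 m and angle between the z axis of tin_2_center and the z axis of cell_b, either way round below 0.15 rad) or (x of tin_1_center in the frame of cell_b between -0.012 and 0.012 m and y of tin_1_center in the frame of cell_b between -0.012 and 0.012 m and z of tin_1_center in the frame of cell_b between 0.032 and 0.043 m and angle between the z axis of tin_1_center and the z axis of cell_b, either way round below 0.15 rad and x of tin_2_center in the frame of cell_a between -0.012 and 0.012 m and y of tin_2_center in the frame of cell_a between -0.012 and 0.012 m and z of tin_2_center in the frame of cell_a between 0.032 and 0.043 m and angle between the z axis of tin_2_center and the z axis of cell_a, either way round below 0.15 rad)) and distance between ball_center and pocket below 0.014 m and angle between carrier_base's own z axis and vertical below 0.12 rad and horizontal distance between carrier_base and pan below 0.06 m and height (world z) of carrier_base between 0.081 and 0.201 m and linear speed of carrier below 0.03 m/s and contact force between the fingers and carrier above 1 N and contact force between carrier and balance below 0.05 N); the arm keeps its last pose, push and grip.
It fails at once if the ball left its pocket (distance between ball_center and pocket above 0.02 m).
It fails at once if the carrier was tipped by more than 0.4 rad (23 degrees) (angle between carrier_base's own z axis and vertical above 0.4 rad).
It fails at once if a tin was dropped (falling free at over 0.7 m/s) ((linear speed of tin_1 above 0.7 m/s and contact force between the fingers and tin_1 below 0.05 N) or (linear speed of tin_2 above 0.7 m/s and contact force between the fingers and tin_2 below 0.05 N)).
It fails at once if a squat cup was shifted by more than 30 mm (distance of any of cup_1_center, cup_2_center from where it was at the start of the episode above 0.03 m).
It also fails if it takes over 72 s, if anything falls off the work surface, if the arm or the gripper's body presses on something with over 40 N, if the wrist force passes 120 N, or if a joint passes its speed limit or range.

ROBOT

A 6-joint arm with a two-finger parallel gripper is mounted at the origin on the work surface. World frame = base frame: x ahead of the robot, y to its left, z up, the work surface at z = 0. Lengths are in mm, angles in rad, forces in N, time in s.
With the tool pointing down it reaches from about 275 to 750 mm from the base axis. Payload 10.2 kg.
Tool frame: the origin (TCP) lies midway between the tips of the shut fingers; the grasp point (between the pads) lies 19 mm behind it (manip.grasp_offset is the distance from the TCP to the grasp point, in mm); z points along the fingers, y is the direction in which the jaws open and shut (so a half turn about z gives the same grasp; the last joint's range is limited). The gripper opens to 88 mm and grips with 3 to 60 N. Pads are 18 mm wide; open, the fingers measure 123 mm over their backs; the gripper's body (75 mm by 187 mm) begins 45 mm behind the grasp point.
Start: joints at [-1.383, 0.313, 1.498, -0, 1.331, -0.223], TCP at [209.643, -481.332, 238.72] pointing down, gripper open.
Joint ranges: [-2.94, 2.94], [-0.97, 2.17], [0.19, 2.56], [-1.23, 4.37], [0.02, 3.11], [-2.88, 2.88]. Speed limits (rad/s): [2.39, 2.39, 3.01, 3.14, 3.14, 3.14].

INTERFACE

Orientations are given as a rotation vector (axis times angle).
In Python, from rig import manip gives the robot as it stands.
- The arm moves only by the tool send_rows, never from a script. Its argument "increments" is a list of rows, each a list of 3 entries, a list of its own where there are three numbers: the shift along the tool's x, y, z in mm, then the turn, a rotation vector about the tool's x, y, z in rad, then the closure in counts, from 0 (fully open) to 255 (shut). A call has exactly 5 rows; each row is the pose to reach, as a shift and turn from the pose measured when the call began, along the tool's axes at that moment; what a row does not reach only later rows make up. A row lasts 1/12 s, in which the tool goes at most 41.7 mm and 7.16 degrees, less where a joint would pass 70% of its speed; a pose out of reach is approached as far as the arm can. A call with a gripper value outside its range is refused whole. The fingers move at their own pace and stop on an object; "squeeze" is the grip in N (left out, the last holds). Time passes only in rows, so rows that repeat a pose let the fingers close, or fill a call up. It gives the time, the measured TCP pose, the force and the opening at its end, in the units of the state.
- manip.get_obs(): the state, without advancing time (a new reading comes with each control period).
- manip.get_image(name): name is "scene" or "top"; returns a dict with "pixels" (400x640x3 uint8, red, green, blue), "fx", "fy", "cx", "cy" (pixels), "R" (3x3) and "t" (3): a world point X has camera coordinates R X + t. Camera axes: x right, y down, z forward; pixel columns grow to the right and rows downward; lengths in mm; the calibration is good to about 2 mm. A picture is of the moment at which its call begins. There is no depth.
- manip.close_job(): hands the job in, once; it reports no verdict.
The state is a dict: "time_s": time; "joint_positions": joint angles; "qvel": joint speeds; "joint_efforts": joint torques, N m; "tool_pos": TCP position; "ee_rot": TCP orientation; "ft_force": force on the tool from outside, world axes, zero at the start; "ft_torque": the same for the moment, N m; "finger_gap": finger opening in mm.
Only numpy, scipy, OpenCV 4.12 (cv2) and the standard library are available. Lean on these libraries where they do the work, as an engineer would, in place of code of your own. Each camera call takes 0.05 s, during which the arm holds its last target.

## Working session

There is one attempt and no reset: what is moved stays moved. The work goes in short steps, Python scripts to look and compute and a tool call to move; the robot and the scene stay as the last step left them, time stands still between calls to the robot, and variables do not carry over. Pictures are saved under pics/ and viewed, and the job is handed in when it is done.

Besides the shell and the picture viewer there is one more tool, called after "Request:" as a command line: name --argument value ..., lists and objects as JSON in quotes. send_rows: Moves the arm, as the interface text tells. Its arguments: {"type":"object","properties":{"increments":{"type":"array"},"squeeze":{"type":"number"}},"required":["increments"]}

```bash
ls; mkdir -p pics
python3 - <<'E'
from rig import manip
import cv2
o=manip.get_obs()
for k,v in o.items(): print(k,v)
for n in("scene","top"):
    im=manip.get_image(n); cv2.imwrite(f"pics/{n}0.png",im["pixels"][:,:,::-1])
    print(n,{k:im[k] for k in im if k!="pixels"})
E
```

```text
pics
time_s 0.0
joint_positions [-1.38339802e+00  3.13498209e-01  1.49840965e+00  1.18040249e-05
  1.33099611e+00 -2.23408293e-01]
qvel [-0.00019238  0.00107916  0.00022856 -0.00080923  0.00151792  0.00035292]
joint_efforts [ 1.96325836e-04 -4.02210295e+01 -2.52268928e+01  6.94680260e-02
  3.52894713e-02 -1.00780483e-04]
tool_pos [ 209.60099647 -481.08903543  238.1467271 ]
ee_rot [-3.07427019e+00 -6.40493822e-01 -5.50670223e-05]
ft_force [ 0.71473345 -0.17165757 -0.56081973]
ft_torque [-0.06342701  0.06006732  0.02357414]
finger_gap 88.53872752297278
scene {'fx': 407.0855316023694, 'fy': 407.0855316023694, 'cx': 320.66188140801574, 'cy': 198.4868992006834, 'R': array([[-0.64083637,  0.7676673 , -0.00395779],
       [ 0.59717117,  0.49525595, -0.63095811],
       [-0.48240579, -0.40670438, -0.7758068 ]]), 't': array([ 380.20966444, -290.27886524, 1462.46461055])}
top {'fx': 457.2801973847941, 'fy': 457.2801973847941, 'cx': 315.9033491604146, 'cy': 198.26850184777408, 'R': array([[-0.0103964 , -0.99957629,  0.0271875 ],
       [-0.98100731,  0.00492915, -0.1939081 ],
       [ 0.19369193, -0.02868708, -0.9806429 ]]), 't': array([-20.14048034, 561.34386064, 969.05740726])}
```

View pics/scene0.png

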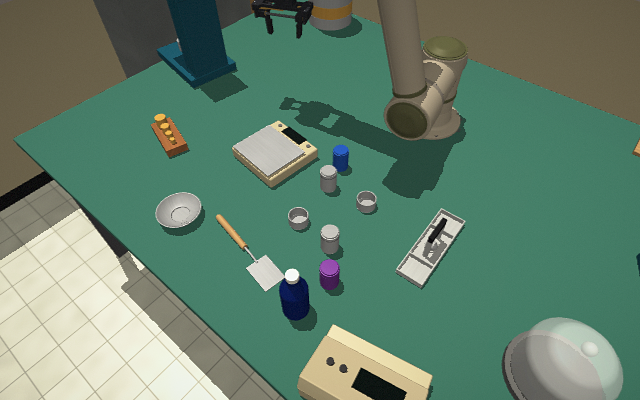

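View pics/top0.png

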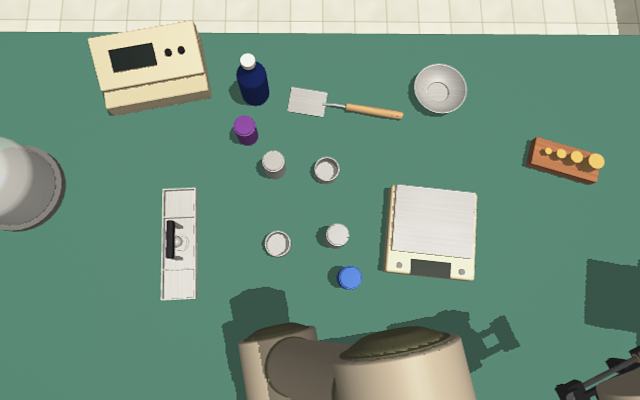

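Candidates in the top view: steel tins at (273,163) and (338,235), which I choose. Not meant: blue tin (350,278), purple tin (245,130), cups (326,170) and (277,244). I'll check this in a close crop.

```bash
cat > h.py <<'E'
import numpy as np,cv2
from rig import manip
def ray(im,u,v,z):
    d=np.array([(u-im["cx"])/im["fx"],(v-im["cy"])/im["fy"],1.]); R=im["R"];t=im["t"]
    c=-R.T@t; w=R.T@d
    return c+w*(z-c[2])/w[2]
def proj(im,X):
    p=im["R"]@np.array(X,float)+im["t"]; return im["fx"]*p[0]/p[2]+im["cx"],im["fy"]*p[1]/p[2]+im["cy"]
def crop(im,x0,y0,x1,y1,f,name):
    c=cv2.resize(np.ascontiguousarray(im["pixels"][y0:y1,x0:x1,::-1]),None,fx=f,fy=f,interpolation=cv2.INTER_CUBIC); cv2.imwrite("pics/"+name,c)
E
python3 - <<'E'
from h import *
im=manip.get_image("top"); crop(im,230,110,380,300,3.1,"c1.png"); crop(im,150,180,210,310,4.5,"c2.png")
px=im["pixels"].astype(int); hsv=cv2.cvtColor(im["pixels"],cv2.COLOR_RGB2HSV)
m=((hsv[...,1]<50)&(hsv[...,2]>60)).astype(np.uint8)
for (x0,y0,x1,y1,n,z) in [(150,175,210,310,'carrier',18),(383,180,480,262,'pan',51)]:
    s=np.zeros_like(m); s[y0:y1,x0:x1]=m[y0:y1,x0:x1]
    cs,_=cv2.findContours(s,0,2); c=max(cs,key=cv2.contourArea)
    W=np.array([ray(im,*p[0],z)[:2] for p in c],np.float32)
    print(n,cv2.boundingRect(c),cv2.minAreaRect(W))
# tins: circles in hsv
for n in("top","scene"):
    im=manip.get_image(n); hsv=cv2.cvtColor(im["pixels"],cv2.COLOR_RGB2HSV)
    m=((hsv[...,1]<60)&(hsv[...,2]>50)).astype(np.uint8)
    N,l,st,ce=cv2.connectedComponentsWithStats(m)
    for i in range(1,N):
        if 100<st[i,4]<1500: print(n,st[i],ce[i].round(1))
crop(im,280,130,390,300,3.3,"c3.png")
E
```

```text
carrier (160, 187, 38, 114) ((469.2680969238281, 285.4579162597656), (253.76443481445312, 81.49821472167969), 2.1956324577331543)
pan (388, 184, 89, 78) ((497.6221618652344, -286.52587890625), (192.4807586669922, 176.9935302734375), 83.44664764404297)
top [240  53  16  17 223] [247.6  61. ]
top [168  76  38  19 374] [189.6  84.8]
top [ 287   86   59   31 1032] [308.9 101.6]
top [104  88  29  18 200] [116.1  96.6]
top [262 150  24  29 559] [273.7 164.1]
top [314 156  26  28 576] [326.2 169.6]
top [324 223  26  26 505] [336.5 235.4]
top [264 230  27  28 579] [277.4 243.4]
top [583 356  55  33 327] [610.2 371.5]
top [ 596  367   44   33 1054] [620.5 386.7]
scene [215   0  36  29 724] [231.9  10.7]
scene [308   0  44   9 275] [330.    3.1]
scene [309  12  43  19 437] [330.  23.]
scene [320 165  17  28 422] [327.8 178.3]
scene [356 191  21  22 378] [365.7 201.2]
scene [ 155  192   47   36 1285] [178.  209.7]
scene [288 207  21  23 401] [298.  217.9]
scene [320 224  20  30 492] [329.5 238.5]
scene [ 244  247   56   45 1010] [269.7 272.3]
```

View pics/c1.png

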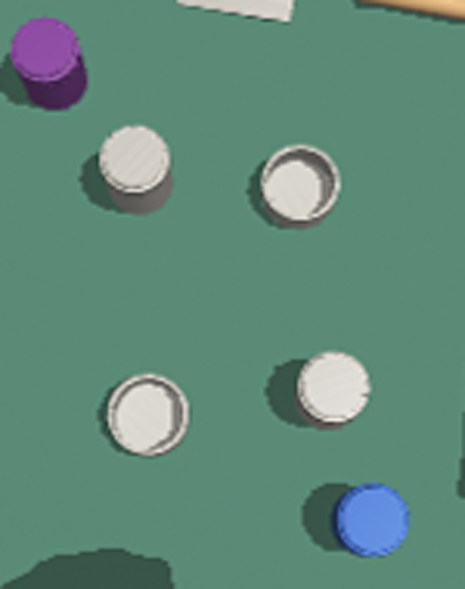

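View pics/c2.png

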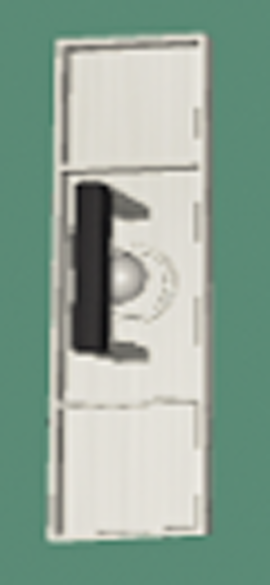

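View pics/c3.png

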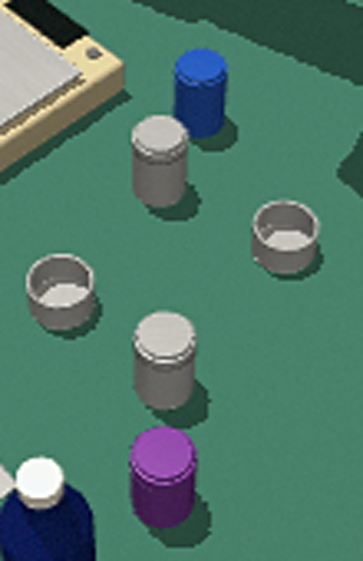

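The crops confirm it: two plain grey lidded tins (lid centres about (273,161) and (337,235) in top, (328,170) and (330,232) in scene), with the cups open, and the ball under the handle at about (177,241).

Run:
```python
from h import *
T=manip.get_image("top");S=manip.get_image("scene")
def tri(a,b):
    # two rays midpoint
    L=[]
    for im,(u,v) in((T,a),(S,b)):
        c=ray(im,u,v,0);d=ray(im,u,v,100)-c; L.append((c,d/np.linalg.norm(d)))
    A=sum(np.eye(3)-np.outer(d,d) for c,d in L);B=sum((np.eye(3)-np.outer(d,d))@c for c,d in L)
    X=np.linalg.solve(A,B); return X, [np.linalg.norm(np.cross(X-c,d)) for c,d in L]
print("tinA",ray(T,273.2,161,72),ray(S,328.5,170.3,75),ray(S,330,232,75),tri((273.2,161),(330,232)))
print("tinB",ray(T,337.4,234.8,72),tri((337.4,234.8),(328.5,170.3)))
for n,im,box in(("top",T,(160,210,190,270)),("scene",S,(415,205,460,265))):
    x0,y0,x1,y1=box
    m=np.zeros((400,640),np.uint8); m[y0:y1,x0:x1]=(im["pixels"][y0:y1,x0:x1].max(2)<75)
    cs,_=cv2.findContours(m,0,2);c=max(cs,key=cv2.contourArea)
    print(n,cv2.boundingRect(c),cv2.minAreaRect(c))
    W=np.array([ray(im,*p[0],92)[:2] for p in c],np.float32);print(cv2.minAreaRect(W))
f=lambda x,y:ray(T,150+x/4.5,180+y/4.5,18)[:2].round(1)
print([f(56,38),f(205,35),f(205,537),f(50,540)])
for n,X in(("cup",(326.5,168.5)),("cup2",(277.4,243.5)),("blue",(350,277.5)),("pur",(245,126))): print(n,ray(T,*X,34 if 'cup' in n else 72))
crop(T,380,175,485,285,5,"c4.png");crop(S,390,195,475,295,6,"c5.png")
```

```text
tinA [643.15740882  70.5072596   72.        ] [479.69535998 -64.37651629  75.        ] [647.44650983  77.27519547  75.        ] (array([643.75386762,  72.29312955,  66.74346041]), [np.float64(1.6861903824685753), np.float64(1.6861903824685789)])
tinB [476.7798537  -69.84083878  72.        ] (array([476.3245689 , -68.81651585,  69.59500993]), [np.float64(1.400698385977984), np.float64(1.4006983859779991)])
top (166, 221, 9, 38) ((170.0, 239.5), (37.0, 8.0), 90.0)
((467.4110107421875, 284.3387451171875), (78.7346420288086, 16.70245933532715), 2.8219494819641113)
scene (428, 218, 19, 26) ((436.8600158691406, 230.02000427246094), (6.600000381469727, 28.60000228881836), 36.869895935058594)
((476.4276428222656, 291.052734375), (90.78144836425781, 16.560169219970703), 0.997895359992981)
[array([593.5, 329. ]), array([594.7, 253.1]), array([342.2, 242.9]), array([341.6, 318.3])]
cup [635.59684752 -50.41528621  34.        ]
cup2 [462.60152146  62.18320424  34.        ]
blue [385.15947019 -94.98544898  72.        ]
pur [725.40993102 134.82775385  72.        ]
```

View pics/c4.png

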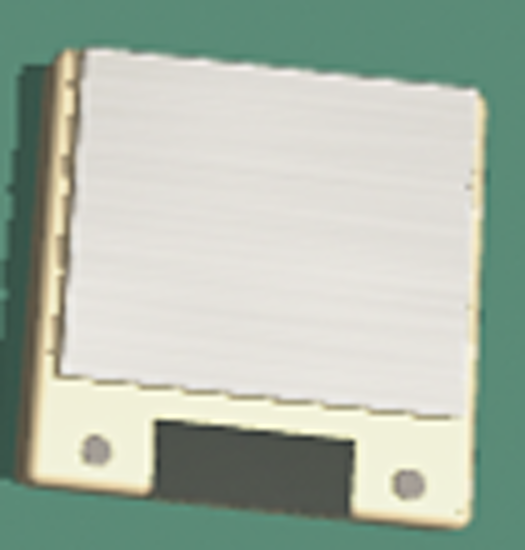

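View pics/c5.png

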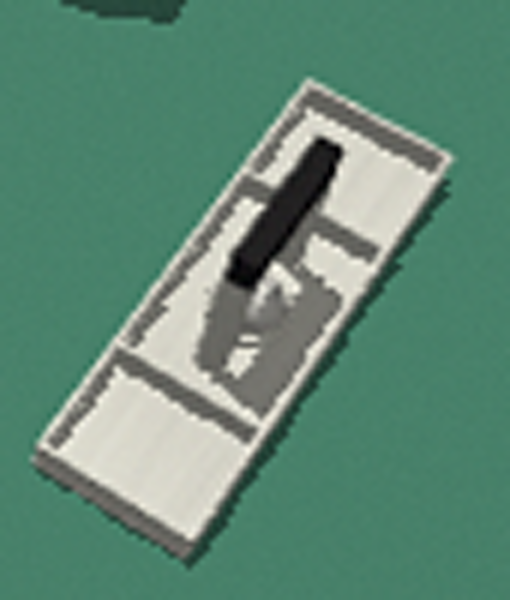

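```bash
cat >> h.py <<'E'
from scipy.spatial.transform import Rotation as Ro
YAW=np.deg2rad(2.37)
def plan(p=None,yaw=YAW):
    o=manip.get_obs(); P=np.array(o["tool_pos"]); R=Ro.from_rotvec(o["ee_rot"])
    c,s=np.cos(yaw),np.sin(yaw)
    G=Ro.from_matrix(np.array([[c,s,0],[s,-c,0],[0,0,-1.]]))
    t=(R.inv()*G).as_rotvec()
    print("t",round(o["time_s"],2),"pos",P.round(1),"gap",round(float(o["finger_gap"]),1),"F",np.round(o["ft_force"],1),"q",np.round(o["joint_positions"],2))
    if p is not None: print("shift",R.inv().apply(np.array(p)-P).round(1),"turn",t.round(3))
E
python3 - <<'E'
from h import *
T=manip.get_image("top");S=manip.get_image("scene")
g=lambda x,y:ray(S,390+x/6,195+y/6,18)[:2]
W=np.array([g(305,82),g(450,157),g(190,545),g(38,455)]);print(W.round(1),W.mean(0))
g=lambda x,y:ray(T,380+x/5,175+y/5,51)[:2]
W=np.array([g(82,50),g(483,90),g(460,418),g(62,375)]);print(W.round(1),W.mean(0))
plan((643,71,150))
E
```

```text
[[348.1 248.9]
 [344.1 323.6]
 [596.4 334. ]
 [601.3 261.5]] [472.47144512 292.00135616]
[[ 591.8 -208. ]
 [ 572.4 -390.7]
 [ 424.2 -368.7]
 [ 444.6 -192.5]] [ 508.26176975 -289.99535511]
t 0.45 pos [ 209.6 -481.3  238.7] gap 87.8 F [ 0.2  0.9 -0.5] q [-1.38  0.31  1.5  -0.    1.33 -0.22]
shift [ 617.9 -333.3   88.7] turn [-0.     0.     0.369]
```

Request:
send_rows --increments '[[[30, -17, 2], [0, 0, 0.074], 0], [[61, -33, 4], [0, 0, 0.148], 0], [[92, -50, 6], [0, 0, 0.222], 0], [[123, -67, 8], [0, 0, 0.295], 0], [[154, -83, 10], [0, 0, 0.369], 0]]'

```text
time_s: 0.87
tool_pos: [318.3, -342.2, 228.7]
ee_rot: [3.141, 0.059, 0.0]
ft_force: [1.5, -0.1, 0.1]
finger_gap: 88.2
```

```bash
python3 -c "
from h import *
plan((643,71,180))"
```

```text
t 0.87 pos [ 318.3 -342.2  228.7] gap 88.2 F [ 1.5 -0.1  0.1] q [-1.07  0.19  1.68  0.    1.27  0.46]
shift [ 340.  -400.7   48.7] turn [ 0.    -0.    -0.004]
```

Request:
send_rows --increments '[[[23, -27, 3], [0, 0, -0.004], 0], [[46, -54, 6], [0, 0, -0.004], 0], [[69, -81, 9], [0, 0, -0.004], 0], [[92, -108, 12], [0, 0, -0.004], 0], [[115, -134, 16], [0, 0, -0.004], 0]]'

```text
time_s: 1.28
tool_pos: [429.1, -202.4, 212.9]
ee_rot: [3.14, 0.066, 0.001]
ft_force: [0.2, -1.2, 0.0]
finger_gap: 88.1
```

Request:
send_rows --increments '[[[23, -27, 3], [0, 0, 0], 0], [[46, -54, 6], [0, 0, 0], 0], [[69, -81, 9], [0, 0, 0], 0], [[92, -108, 12], [0, 0, 0], 0], [[115, -134, 16], [0, 0, 0], 0]]'

```text
time_s: 1.7
tool_pos: [539.3, -61.9, 196.9]
ee_rot: [3.14, 0.066, 0.002]
ft_force: [-0.7, -1.2, 0.5]
finger_gap: 88.3
```

```bash
python3 -c "
from h import *
plan((643,71,140))"
```

```text
t 1.7 pos [539.3 -61.9 196.9] gap 88.3 F [-0.7 -1.2  0.5] q [-0.33  0.39  1.51 -0.    1.25  1.2 ]
shift [ 109.1 -128.5   57. ] turn [ 0.001 -0.001  0.001]
```

Request:
send_rows --increments '[[[27, -32, 14], [0, 0, 0], 0], [[55, -64, 28], [0, 0, 0], 0], [[82, -96, 43], [0, 0, 0], 0], [[109, -128, 57], [0, 0, 0], 0], [[109, -128, 57], [0, 0, 0], 0]]'

```text
time_s: 2.12
tool_pos: [643.8, 74.8, 137.2]
ee_rot: [-3.14, -0.071, 0.002]
ft_force: [-0.7, -0.9, -0.3]
finger_gap: 88.2
```

Run:
```python
from h import *
T=manip.get_image("top");S=manip.get_image("scene")
plan((643,71,140))
P=manip.get_obs()["tool_pos"]
for im,n in((T,"t1"),(S,"s1")):
    u,v=map(int,proj(im,P)); print(n,proj(im,P),(u-40,v-45))
    print(proj(im,P+[0,44,0]),proj(im,P-[0,44,0]))
    crop(im,u-40,v-45,u+40,v+45,6,n+".png")
```

```text
t 2.22 pos [643.   72.5 138.2] gap 88.1 F [-0.1 -0.3 -0.8] q [-0.07  0.67  1.22 -0.    1.26  1.46]
shift [-0.1  1.5 -1.8] turn [0.    0.001 0.004]
t1 (np.float64(270.1871560889615), np.float64(152.4133505902775)) (230, 107)
(np.float64(249.06222367976977), np.float64(152.456603158866)) (np.float64(291.2563805008779), np.float64(152.37021208188708))
s1 (np.float64(329.9999524491185), np.float64(215.50305644295338)) (289, 170)
(np.float64(343.9494241690362), np.float64(224.69962530448547)) (np.float64(316.5335542798663), np.float64(206.62496696638155))
```

View pics/t1.png

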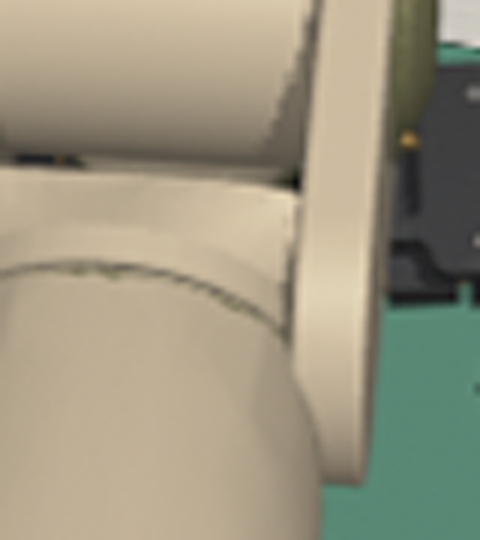

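View pics/s1.png

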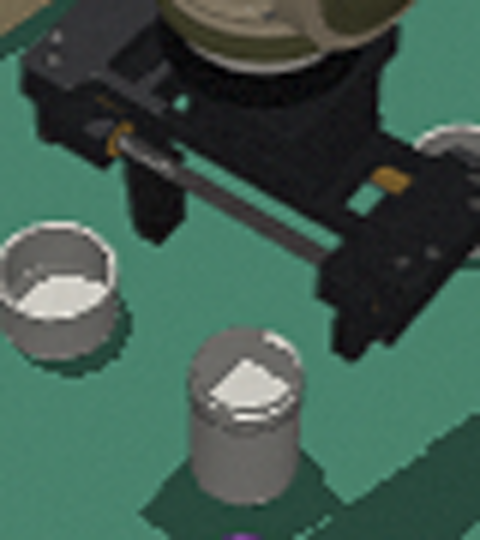

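Request:
send_rows --increments '[[[0, 1.5, 20], [0, 0, 0], 0], [[0, 1.5, 45], [0, 0, 0], 0], [[0, 1.5, 70], [0, 0, 0], 0], [[0, 1.5, 95], [0, 0, 0], 0], [[0, 1.5, 105], [0, 0, 0], 0]]'

```text
time_s: 2.63
tool_pos: [641.2, 69.8, 30.6]
ee_rot: [3.141, 0.069, -0.008]
ft_force: [0.2, -0.1, -0.1]
finger_gap: 87.8
```

Run:
```python
from h import *
S=manip.get_image("scene")
plan((643,71,33))
crop(S,280,170,390,270,6,"s2.png")
```

```text
t 2.68 pos [641.1  70.   30.2] gap 88.3 F [-0.8  0.4 -1.2] q [-0.07  0.79  1.31 -0.    1.05  1.45]
shift [ 1.9 -1.  -2.9] turn [-0.     0.006  0.002]
```

View pics/s2.png

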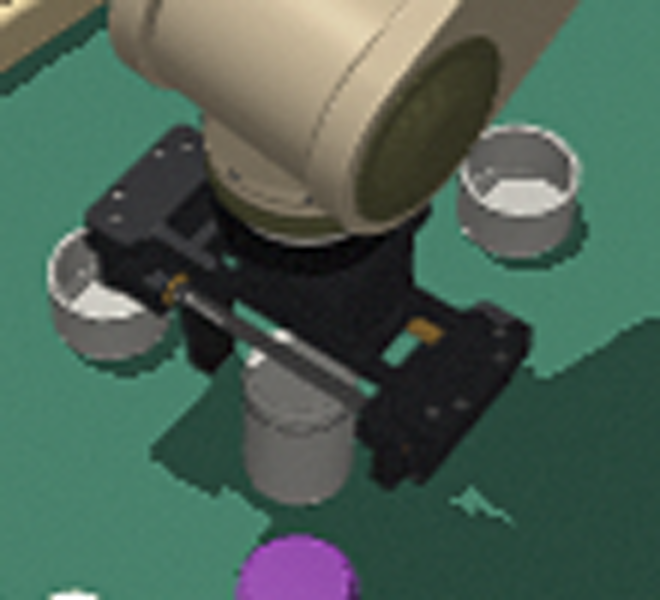

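Request:
send_rows --increments '[[[2, 0, -3], [0, 0, 0], 120], [[2, 0, -3], [0, 0, 0], 160], [[2, 0, -3], [0, 0, 0], 200], [[2, 0, -3], [0, 0, 0], 255], [[2, 0, -3], [0, 0, 0], 255]]' --squeeze 25

```text
time_s: 3.1
tool_pos: [643.5, 70.0, 34.1]
ee_rot: [3.141, 0.069, -0.007]
ft_force: [-0.6, 0.1, -0.5]
finger_gap: 56.7
```

Request:
send_rows --increments '[[[0, 0, 0], [0, 0, 0], 255], [[0, 0, 0], [0, 0, 0], 255], [[0, 0, 0], [0, 0, 0], 255], [[0, 0, -5], [0, 0, 0], 255], [[0, 0, -10], [0, 0, 0], 255]]'

```text
time_s: 3.52
tool_pos: [643.2, 70.0, 44.0]
ee_rot: [3.141, 0.069, -0.009]
ft_force: [0.2, 0.3, -1.7]
finger_gap: 48.6
```

Run:
```python
from h import *
S=manip.get_image("scene")
plan((643,71,130))
crop(S,280,170,390,270,6,"s3.png")
```

```text
t 3.57 pos [643.9  70.   45.4] gap 48.1 F [ 0.3  0.2 -1.2] q [-0.07  0.77  1.29 -0.    1.08  1.46]
shift [ -1.2  -1.1 -84.6] turn [0.    0.004 0.003]
```

View pics/s3.png

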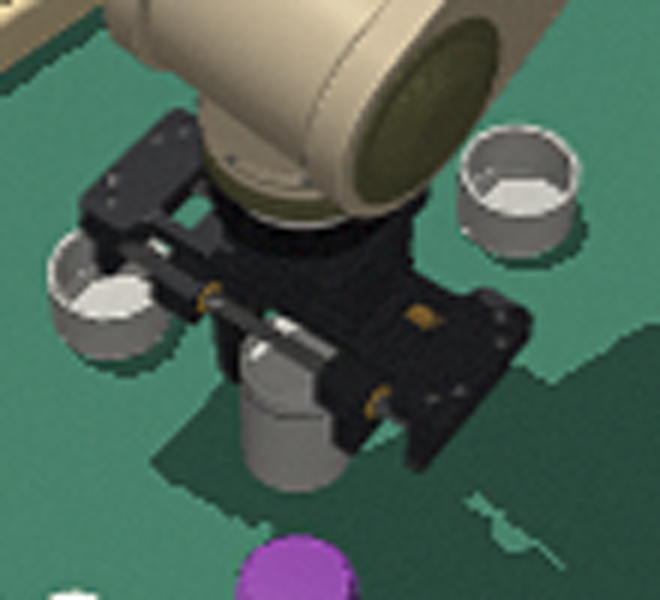

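Request:
send_rows --increments '[[[0, 0, -20], [0, 0, 0], 255], [[0, 0, -45], [0, 0, 0], 255], [[-8, -20, -70], [0, 0, 0], 255], [[-18, -45, -80], [0, 0, 0], 255], [[-28, -75, -82], [0, 0, 0], 255]]'

```text
time_s: 3.98
tool_pos: [613.7, 143.6, 130.4]
ee_rot: [3.14, 0.066, 0.001]
ft_force: [-0.4, -0.3, -1.8]
finger_gap: 48.5
```

```bash
python3 -c "
from h import *
plan((559.9,289.6,120))"
```

```text
t 3.98 pos [613.7 143.6 130.4] gap 48.5 F [-0.4 -0.3 -1.8] q [ 0.04  0.64  1.29 -0.    1.21  1.57]
shift [ -47.7 -148.2   10.3] turn [ 0.    -0.001  0.001]
```

Request:
send_rows --increments '[[[-10, -31, 2], [0, 0, 0], 255], [[-20, -62, 4], [0, 0, 0], 255], [[-30, -93, 6], [0, 0, 0], 255], [[-40, -124, 8], [0, 0, 0], 255], [[-48, -148, 10], [0, 0, 0], 255]]'

```text
time_s: 4.4
tool_pos: [558.4, 291.5, 120.4]
ee_rot: [3.141, 0.068, 0.001]
ft_force: [0.1, -0.5, -1.5]
finger_gap: 48.4
```

Request:
send_rows --increments '[[[0, 0, 0], [0, 0, 0], 255], [[0, 0, 0], [0, 0, 0], 255], [[0, 0, 12], [0, 0, 0], 255], [[0, 0, 24], [0, 0, 0], 255], [[0, 0, 36], [0, 0, 0], 255]]'

```text
time_s: 4.82
tool_pos: [558.6, 290.2, 82.7]
ee_rot: [3.14, 0.065, -0.0]
ft_force: [0.4, 0.3, -1.3]
finger_gap: 48.7
```

Run:
```python
from h import *
S=manip.get_image("scene");T=manip.get_image("top")
plan((559.9,289.6,40))
crop(S,360,180,480,290,5.3,"s4.png");crop(T,140,160,230,310,4,"t4.png")
```

```text
t 4.92 pos [557.5 290.2  81.2] gap 48.4 F [-0.5  0.3 -1.9] q [ 0.29  0.69  1.34 -0.    1.12  1.82]
shift [ 2.6  0.6 41.2] turn [0.002 0.004 0.   ]
```

View pics/s4.png

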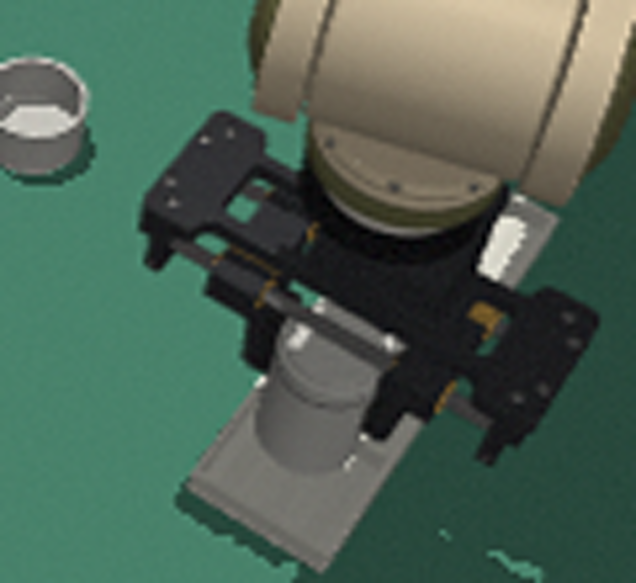

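View pics/t4.png

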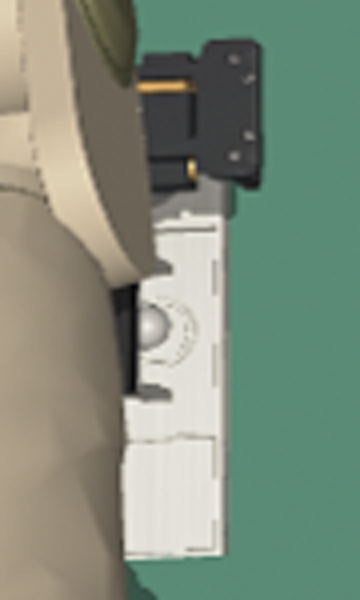

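Request:
send_rows --increments '[[[1, 0.5, 8], [0, 0, 0], 255], [[2.6, 0.6, 16], [0, 0, 0], 255], [[2.6, 0.6, 24], [0, 0, 0], 255], [[2.6, 0.6, 30], [0, 0, 0], 255], [[2.6, 0.6, 35], [0, 0, 0], 255]]'

```text
time_s: 5.33
tool_pos: [559.8, 289.6, 45.3]
ee_rot: [3.139, 0.065, -0.008]
ft_force: [0.0, 0.5, -0.7]
finger_gap: 48.4
```

Run:
```python
from h import *
S=manip.get_image("scene")
plan((559.9,289.6,38))
crop(S,360,180,480,290,5.3,"s5.png")
for X in((559.9,289.6,8),): print(proj(S,X))
```

```text
t 5.38 pos [559.4 289.5  44.5] gap 48.3 F [-0.6 -0.2 -3.4] q [ 0.29  0.74  1.35 -0.    1.05  1.82]
shift [ 0.5 -0.1  6.5] turn [0.002 0.006 0.   ]
(np.float64(413.51551910150835), np.float64(268.00828389204116))
```

View pics/s5.png

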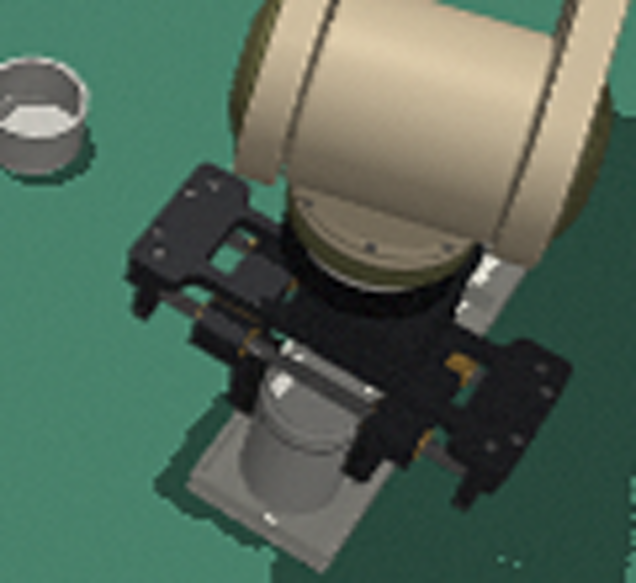

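Request:
send_rows --increments '[[[0.5, 0, 2], [0, 0, 0], 255], [[0.5, 0, 4], [0, 0, 0], 255], [[0.5, 0, 5], [0, 0, 0], 255], [[0.5, 0, 6], [0, 0, 0], 255], [[0.5, 0, 7], [0, 0, 0], 255]]' --squeeze 15

```text
time_s: 5.8
tool_pos: [560.1, 289.7, 38.6]
ee_rot: [3.139, 0.066, -0.008]
ft_force: [-4.9, -1.2, 12.1]
finger_gap: 48.6
```

Run:
```python
from h import *
S=manip.get_image("scene")
plan((559.9,289.6,38))
crop(S,360,180,480,290,5.3,"s6.png")
```

```text
t 5.85 pos [560.1 289.6  38.6] gap 48.3 F [-3.2 -1.3  5.1] q [ 0.29  0.75  1.36 -0.    1.04  1.82]
shift [-0.2 -0.   0.6] turn [0.002 0.005 0.   ]
```

View pics/s6.png

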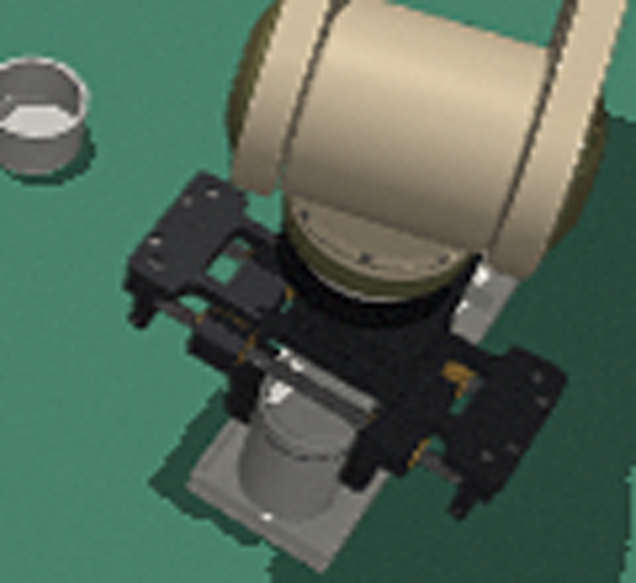

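Request:
send_rows --increments '[[[0, 0, 0], [0, 0, 0], 60], [[0, 0, 0], [0, 0, 0], 0], [[0, 0, 0], [0, 0, 0], 0], [[0, 0, 0], [0, 0, 0], 0], [[0, 0, 0], [0, 0, 0], 0]]'

```text
time_s: 6.27
tool_pos: [560.1, 289.6, 38.6]
ee_rot: [3.139, 0.066, -0.008]
ft_force: [-0.4, -0.1, -0.4]
finger_gap: 79.5
```

Request:
send_rows --increments '[[[0, 0, 0], [0, 0, 0], 0], [[0, 0, 0], [0, 0, 0], 0], [[0, 0, -20], [0, 0, 0], 0], [[0, 0, -50], [0, 0, 0], 0], [[0, 0, -80], [0, 0, 0], 0]]'

```text
time_s: 6.68
tool_pos: [560.1, 289.6, 119.0]
ee_rot: [3.138, 0.066, -0.011]
ft_force: [1.4, 0.4, 0.3]
finger_gap: 88.0
```

Run:
```python
from h import *
S=manip.get_image("scene")
plan((477,-69.5,150))
crop(S,360,180,480,290,5.3,"s7.png")
```

```text
t 6.73 pos [562.8 290.6 126.1] gap 88.2 F [ 1.3 -0.   5.1] q [ 0.29  0.65  1.29 -0.    1.2   1.82]
shift [-100.7  356.1  -24.3] turn [-0.    -0.004  0.001]
```

View pics/s7.png

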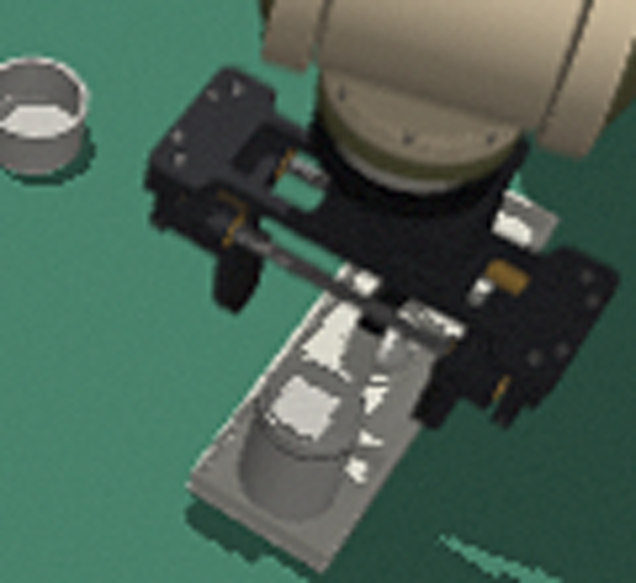

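Tin A stands in the +x cell, with its base at about crop (290,485). Now tin B.

Request:
send_rows --increments '[[[-9, 32, -8], [0, 0, 0], 0], [[-18, 65, -16], [0, 0, 0], 0], [[-28, 98, -20], [0, 0, 0], 0], [[-37, 131, -24], [0, 0, 0], 0], [[-46, 164, -24], [0, 0, 0], 0]]'

```text
time_s: 7.15
tool_pos: [523.3, 123.4, 150.7]
ee_rot: [-3.141, -0.067, -0.008]
ft_force: [0.7, 0.6, 0.2]
finger_gap: 88.0
```

Request:
send_rows --increments '[[[-9, 32, 0], [0, 0, 0], 0], [[-18, 65, 0], [0, 0, 0], 0], [[-28, 98, 0], [0, 0, 0], 0], [[-37, 131, 0], [0, 0, 0], 0], [[-46, 164, 0], [0, 0, 0], 0]]'

```text
time_s: 7.57
tool_pos: [483.6, -43.8, 150.5]
ee_rot: [-3.141, -0.067, -0.009]
ft_force: [-0.4, 0.1, -0.3]
finger_gap: 88.5
```

Run:
```python
from h import *
T=manip.get_image("top")
plan((477,-69.5,110))
crop(T,140,170,240,310,4,"t8.png")
```

```text
t 7.62 pos [483.  -48.4 150.4] gap 88.1 F [ 0.  -3.6  0.2] q [-0.34  0.32  1.74  0.    1.08  1.19]
shift [-7.1 20.7 40.4] turn [ 0.002 -0.005 -0.002]
```

View pics/t8.png

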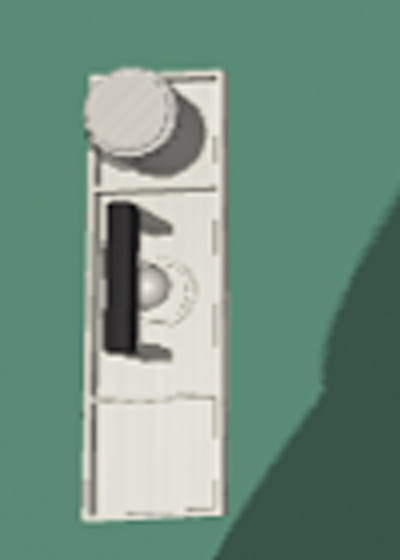

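Request:
send_rows --increments '[[[-4, 10, 5], [0, 0, 0], 0], [[-7, 20, 20], [0, 0, 0], 0], [[-7, 21, 45], [0, 0, 0], 0], [[-7, 21, 53], [0, 0, 0], 0], [[-7, 21, 53], [0, 0, 0], 0]]'

```text
time_s: 8.03
tool_pos: [476.2, -69.4, 95.9]
ee_rot: [3.141, 0.061, 0.003]
ft_force: [-0.3, -0.2, 0.8]
finger_gap: 88.3
```

Run:
```python
from h import *
S=manip.get_image("scene");T=manip.get_image("top")
print("tinA in place",ray(T,172.5,198,76))
plan((477,-69.5,34))
crop(S,280,120,390,220,6,"s9.png")
```

```text
tinA in place [559.23242297 288.13525023  76.        ]
t 8.13 pos [477.5 -69.5  98. ] gap 88.1 F [ 0.4 -0.6  1.3] q [-0.39  0.39  1.8   0.    0.95  1.14]
shift [-0.9 -0.2 64. ] turn [ 0.002 -0.006 -0.002]
```

View pics/s9.png

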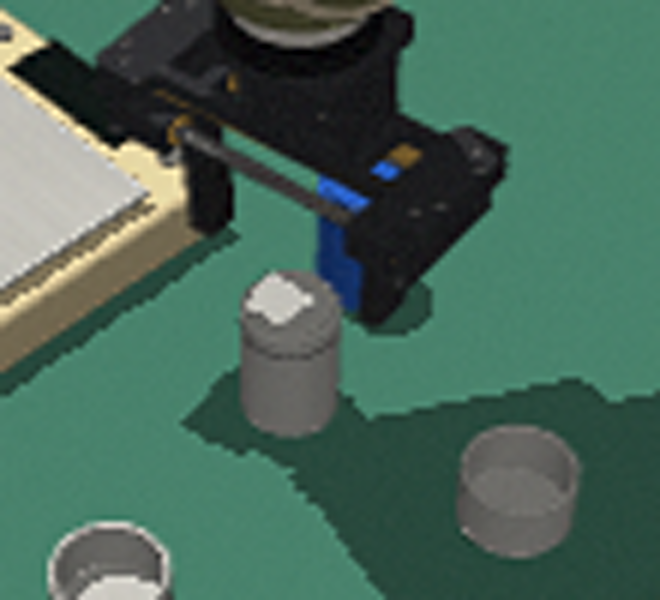

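Request:
send_rows --increments '[[[0, 0, 15], [0, 0, 0], 0], [[0, 0, 32], [0, 0, 0], 0], [[0, 0, 50], [0, 0, 0], 0], [[0, 0, 62], [0, 0, 0], 0], [[0, 0, 64], [0, 0, 0], 0]]' --squeeze 25

```text
time_s: 8.55
tool_pos: [477.8, -69.2, 33.5]
ee_rot: [3.14, 0.063, 0.007]
ft_force: [0.2, 0.9, 0.2]
finger_gap: 87.8
```

Request:
send_rows --increments '[[[0, 0, 0], [0, 0, 0], 120], [[0, 0, 0], [0, 0, 0], 160], [[0, 0, 0], [0, 0, 0], 200], [[0, 0, 0], [0, 0, 0], 255], [[0, 0, 0], [0, 0, 0], 255]]'

```text
time_s: 8.97
tool_pos: [478.1, -69.3, 34.1]
ee_rot: [3.139, 0.064, 0.009]
ft_force: [1.1, 0.5, 1.1]
finger_gap: 56.9
```

Request:
send_rows --increments '[[[0, 0, 0], [0, 0, 0], 255], [[0, 0, 0], [0, 0, 0], 255], [[0, 0, 0], [0, 0, 0], 255], [[0, 0, 0], [0, 0, 0], 255], [[0, 0, -10], [0, 0, 0], 255]]'

```text
time_s: 9.38
tool_pos: [477.1, -69.0, 43.1]
ee_rot: [3.14, 0.063, 0.005]
ft_force: [0.1, 0.7, -2.0]
finger_gap: 48.1
```

Run:
```python
from h import *
S=manip.get_image("scene")
plan((376.1,282,140))
crop(S,280,120,390,220,6,"s10.png")
```

```text
t 9.43 pos [478.3 -69.3  45.5] gap 48.9 F [ 2.1 -0.1  0.8] q [-0.39  0.48  1.84  0.    0.82  1.14]
shift [ -87.3 -355.   -95.7] turn [ 0.002 -0.006 -0.001]
```

View pics/s10.png

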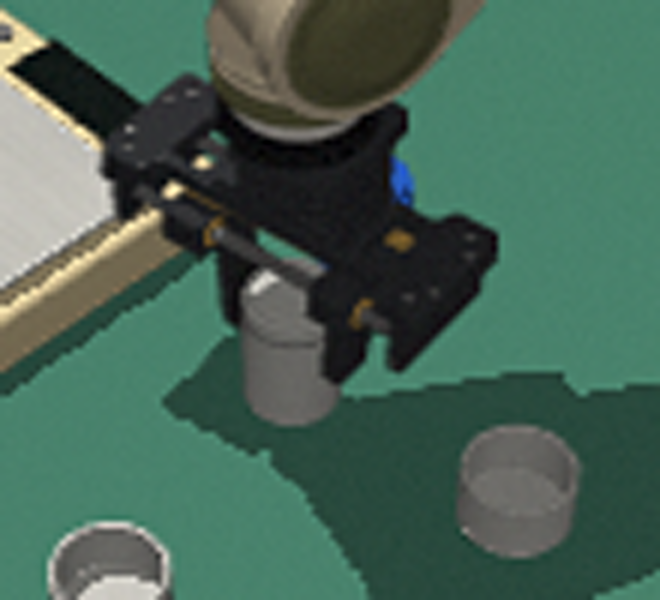

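Request:
send_rows --increments '[[[0, 0, -25], [0, 0, 0], 255], [[0, 0, -55], [0, 0, 0], 255], [[0, -15, -80], [0, 0, 0], 255], [[-3, -40, -93], [0, 0, 0], 255], [[-9, -72, -96], [0, 0, 0], 255]]'

```text
time_s: 9.85
tool_pos: [467.1, 2.0, 144.1]
ee_rot: [3.137, 0.06, 0.018]
ft_force: [0.6, -0.6, -1.1]
finger_gap: 48.6
```

Request:
send_rows --increments '[[[-9, -33, 0], [0, 0, 0], 255], [[-18, -66, 0], [0, 0, 0], 255], [[-28, -99, 0], [0, 0, 0], 255], [[-37, -132, 0], [0, 0, 0], 255], [[-46, -165, 0], [0, 0, 0], 255]]'

```text
time_s: 10.27
tool_pos: [413.9, 166.5, 143.3]
ee_rot: [3.138, 0.06, 0.018]
ft_force: [0.1, 0.4, -2.9]
finger_gap: 48.2
```

```bash
python3 -c "
from h import *
plan((376.1,282,120))"
```

```text
t 10.27 pos [413.9 166.5 143.3] gap 48.2 F [ 0.1  0.4 -2.9] q [ 0.12  0.24  1.86 -0.01  1.02  1.66]
shift [ -33.6 -116.9   22.4] turn [ 0.004 -0.012 -0.003]
```

Request:
send_rows --increments '[[[-8, -28, 2], [0.004, -0.012, -0.003], 255], [[-17, -58, 6], [0.004, -0.012, -0.003], 255], [[-26, -88, 12], [0.004, -0.012, -0.003], 255], [[-33, -114, 18], [0.004, -0.012, -0.003], 255], [[-34, -117, 22], [0.004, -0.012, -0.003], 255]]'

```text
time_s: 10.68
tool_pos: [374.1, 285.0, 120.2]
ee_rot: [-3.14, -0.07, 0.001]
ft_force: [0.3, -0.9, -1.5]
finger_gap: 48.5
```

Request:
send_rows --increments '[[[0, 0, 0], [0, 0, 0], 255], [[0, 0, 10], [0, 0, 0], 255], [[0, 0, 24], [0, 0, 0], 255], [[0, 0, 38], [0, 0, 0], 255], [[0, 0, 46], [0, 0, 0], 255]]'

```text
time_s: 11.1
tool_pos: [374.1, 284.1, 73.4]
ee_rot: [-3.14, -0.068, 0.003]
ft_force: [-0.1, 0.6, -1.5]
finger_gap: 48.4
```

Run:
```python
from h import *
S=manip.get_image("scene")
plan((376.1,282,45))
crop(S,380,160,490,290,4.5,"s11.png")
```

```text
t 11.15 pos [373.6 283.9  72.5] gap 48.1 F [-1.4  0.  -3.6] q [0.4  0.41 1.85 0.   0.88 1.93]
shift [ 2.6  2.  27.5] turn [0.    0.003 0.002]
```

View pics/s11.png

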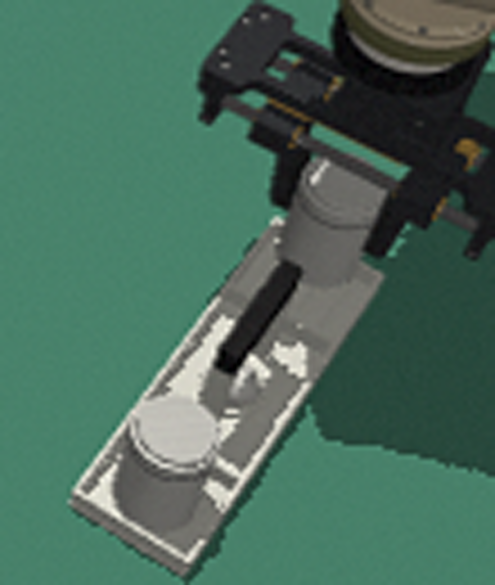

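Request:
send_rows --increments '[[[1.3, 1, 6], [0, 0, 0], 255], [[2.6, 2, 14], [0, 0, 0], 255], [[2.6, 2, 20], [0, 0, 0], 255], [[2.6, 2, 25], [0, 0, 0], 255], [[2.6, 2, 28], [0, 0, 0], 255]]'

```text
time_s: 11.57
tool_pos: [376.1, 281.9, 43.9]
ee_rot: [3.14, 0.068, -0.006]
ft_force: [-0.3, 0.7, -1.5]
finger_gap: 48.4
```

Run:
```python
from h import *
S=manip.get_image("scene")
plan((376.1,282,38))
crop(S,380,160,490,290,4.5,"s12.png")
```

```text
t 11.62 pos [375.9 281.9  43.6] gap 48.4 F [-0.4 -0.1 -2. ] q [0.39 0.46 1.87 0.   0.81 1.92]
shift [ 0.3 -0.1  5.6] turn [0.001 0.004 0.002]
```

View pics/s12.png

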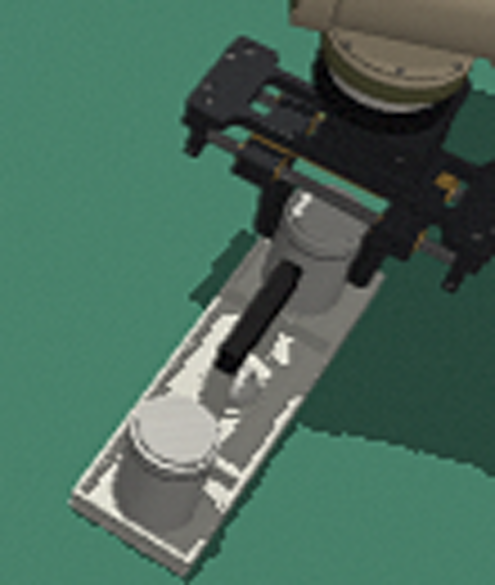

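Request:
send_rows --increments '[[[0, 0, 1.5], [0, 0, 0], 255], [[0, 0, 3], [0, 0, 0], 255], [[0, 0, 4], [0, 0, 0], 255], [[0, 0, 5], [0, 0, 0], 255], [[0, 0, 6], [0, 0, 0], 255]]' --squeeze 15

```text
time_s: 12.03
tool_pos: [375.7, 282.0, 38.4]
ee_rot: [3.14, 0.068, -0.007]
ft_force: [-8.3, -3.3, 21.6]
finger_gap: 48.6
```

Request:
send_rows --increments '[[[0, 0, -0.5], [0, 0, 0], 60], [[0, 0, -0.5], [0, 0, 0], 0], [[0, 0, -0.5], [0, 0, 0], 0], [[0, 0, -0.5], [0, 0, 0], 0], [[0, 0, -0.5], [0, 0, 0], 0]]'

```text
time_s: 12.45
tool_pos: [375.8, 282.0, 38.8]
ee_rot: [3.14, 0.068, -0.007]
ft_force: [0.3, 0.3, -0.0]
finger_gap: 79.5
```

Request:
send_rows --increments '[[[0, 0, 0], [0, 0, 0], 0], [[0, 0, 0], [0, 0, 0], 0], [[0, 0, -25], [0, 0, 0], 0], [[0, 0, -60], [0, 0, 0], 0], [[0, 0, -100], [0, 0, 0], 0]]'

```text
time_s: 12.87
tool_pos: [375.3, 281.7, 139.1]
ee_rot: [3.139, 0.068, -0.013]
ft_force: [0.7, 0.3, 0.4]
finger_gap: 88.3
```

Request:
send_rows --increments '[[[0, 10, -10], [0, 0, 0], 0], [[0, 40, -20], [0, 0, 0], 0], [[0, 80, -20], [0, 0, 0], 0], [[0, 120, -20], [0, 0, 0], 0], [[0, 150, -20], [0, 0, 0], 0]]'

```text
time_s: 13.28
tool_pos: [381.6, 129.8, 159.4]
ee_rot: [3.139, 0.068, -0.012]
ft_force: [0.6, -0.9, -0.3]
finger_gap: 88.3
```

Run:
```python
from h import *
S=manip.get_image("scene");T=manip.get_image("top")
plan((468,285,130))
crop(S,380,160,490,290,4.5,"s13.png");crop(T,140,170,240,310,4,"t13.png")
im=T
x0,y0,x1,y1=160,205,190,275
m=np.zeros((400,640),np.uint8); m[y0:y1,x0:x1]=(im["pixels"][y0:y1,x0:x1].max(2)<75)
cs,_=cv2.findContours(m,0,2);c=max(cs,key=cv2.contourArea)
W=np.array([ray(im,*p[0],92)[:2] for p in c],np.float32);print(cv2.boundingRect(c),cv2.minAreaRect(W))
```

```text
t 13.38 pos [382.2 128.9 159.4] gap 88.1 F [-0.4 -0.2  0.1] q [ 0.03  0.14  1.94 -0.    1.07  1.57]
shift [  92.  -152.7   28.4] turn [ 0.002  0.008 -0.003]
(166, 221, 9, 32) ((474.06500244140625, 284.6667175292969), (65.41048431396484, 16.70245933532715), 2.8219103813171387)
```

View pics/s13.png

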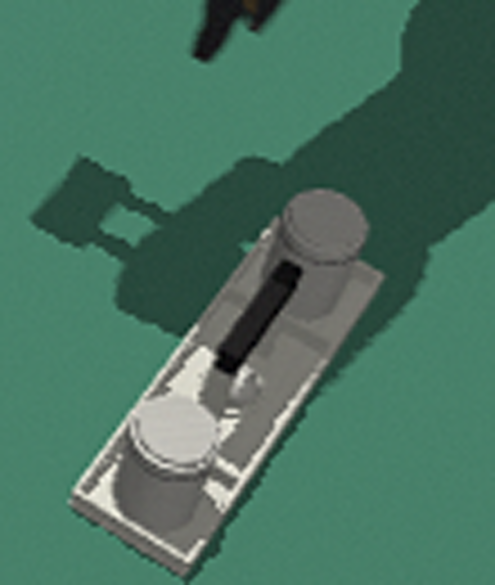

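View pics/t13.png

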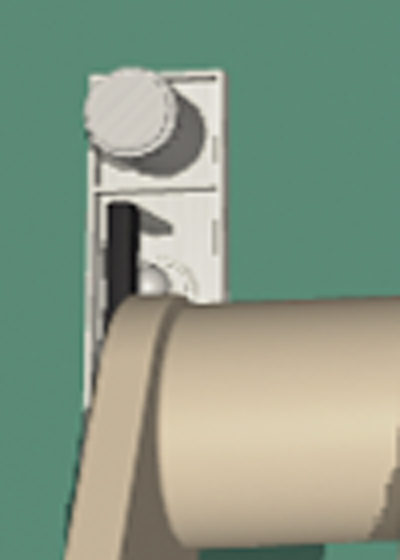

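Both tins stand upright in their cells, with the handle unmoved at about (467.5,284.5) and the ball in its pocket. Next I go to the handle.

Request:
send_rows --increments '[[[18, -30, 2], [0.002, 0.008, -0.003], 0], [[40, -66, 8], [0.002, 0.008, -0.003], 0], [[62, -102, 15], [0.002, 0.008, -0.003], 0], [[84, -138, 22], [0.002, 0.008, -0.003], 0], [[92, -153, 28], [0.002, 0.008, -0.003], 0]]'

```text
time_s: 13.8
tool_pos: [468.9, 289.4, 129.6]
ee_rot: [-3.14, -0.069, -0.002]
ft_force: [0.1, 0.7, 0.3]
finger_gap: 88.1
```

Request:
send_rows --increments '[[[0, 0, 0], [0, 0, 0], 0], [[0, 0, 0], [0, 0, 0], 0], [[0, 0, 5], [0, 0, 0], 0], [[0, 0, 12], [0, 0, 0], 0], [[0, 0, 20], [0, 0, 0], 0]]'

```text
time_s: 14.22
tool_pos: [468.8, 288.6, 109.5]
ee_rot: [-3.14, -0.067, -0.003]
ft_force: [-0.8, 0.5, -0.7]
finger_gap: 88.3
```

Run:
```python
from h import *
S=manip.get_image("scene")
plan((468,285,63))
crop(S,360,160,490,290,4.5,"s14.png")
```

```text
t 14.27 pos [468.1 288.4 107.7] gap 88.0 F [-1.  -1.  -1.6] q [0.34 0.5  1.59 0.   1.05 1.87]
shift [-0.2  3.4 44.7] turn [-0.     0.001  0.001]
```

View pics/s14.png

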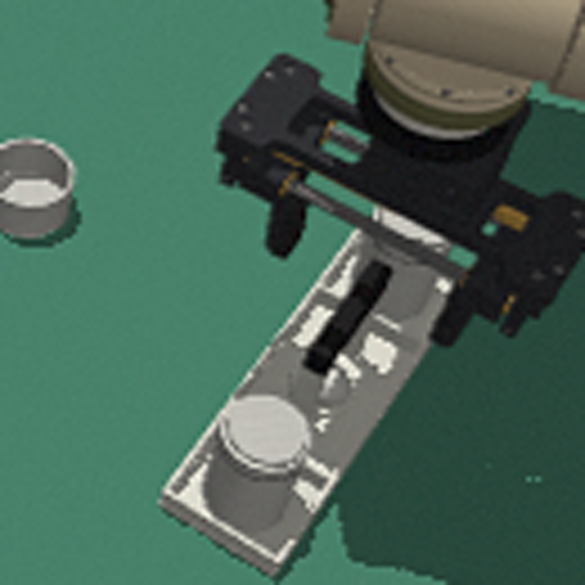

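Request:
send_rows --increments '[[[0, 3.4, 5], [0, 0, 0], 0], [[0, 3.4, 18], [0, 0, 0], 0], [[0, 3.4, 32], [0, 0, 0], 0], [[0, 3.4, 42], [0, 0, 0], 0], [[0, 3.4, 45], [0, 0, 0], 0]]'

```text
time_s: 14.68
tool_pos: [467.4, 284.3, 61.1]
ee_rot: [3.14, 0.066, -0.006]
ft_force: [0.3, -0.1, -0.5]
finger_gap: 88.4
```

Request:
send_rows --increments '[[[0, 0, 0], [0, 0, 0], 60], [[0, 0, 0], [0, 0, 0], 100], [[0, 0, 0], [0, 0, 0], 130], [[0, 0, 0], [0, 0, 0], 150], [[0, 0, 0], [0, 0, 0], 165]]'

```text
time_s: 15.1
tool_pos: [467.7, 284.4, 61.6]
ee_rot: [3.14, 0.066, -0.004]
ft_force: [-0.1, -0.2, -0.1]
finger_gap: 56.7
```

Run:
```python
from h import *
S=manip.get_image("scene")
plan((468,285,63))
crop(S,360,160,490,290,4.5,"s15.png")
```

```text
t 15.15 pos [467.6 284.4  61.5] gap 52.7 F [ 0.5 -0.9 -0.8] q [0.33 0.56 1.63 0.   0.95 1.86]
shift [ 0.4 -0.6 -1.5] turn [0.001 0.003 0.001]
```

View pics/s15.png

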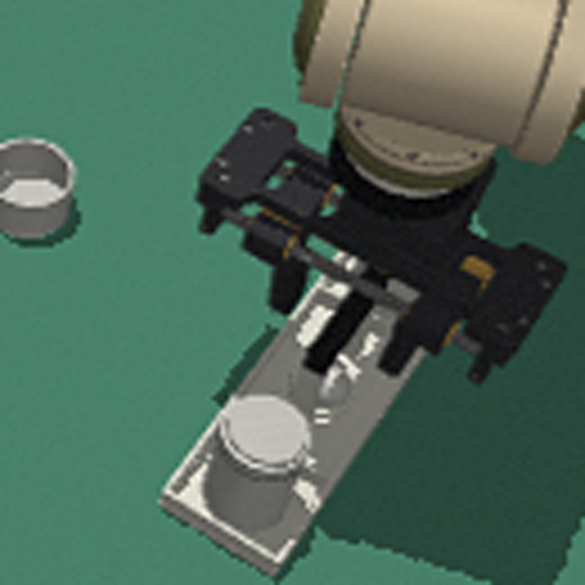

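Request:
send_rows --increments '[[[0, 0, -1], [0, 0, 0], 175], [[0, 0, -1], [0, 0, 0], 185], [[0, 0, -1], [0, 0, 0], 195], [[0, 0, -1], [0, 0, 0], 202], [[0, 0, -1], [0, 0, 0], 208]]' --squeeze 15

```text
time_s: 15.57
tool_pos: [467.6, 284.4, 62.5]
ee_rot: [3.14, 0.066, -0.005]
ft_force: [0.8, 1.5, 1.1]
finger_gap: 19.4
```

Request:
send_rows --increments '[[[0, 0, 0], [0, 0, 0], 212], [[0, 0, 0], [0, 0, 0], 218], [[0, 0, 0], [0, 0, 0], 225], [[0, 0, 0], [0, 0, 0], 255], [[0, 0, 0], [0, 0, 0], 255]]'

```text
time_s: 15.98
tool_pos: [467.8, 285.3, 63.0]
ee_rot: [-3.14, -0.066, 0.003]
ft_force: [-0.7, 5.4, 2.9]
finger_gap: 13.8
```

Request:
send_rows --increments '[[[0, 0, 0], [0, 0, 0], 255], [[0, 0, 0], [0, 0, 0], 255], [[0, 0, 0], [0, 0, 0], 255], [[0, 0, 0], [0, 0, 0], 255], [[0, 0, 0], [0, 0, 0], 255]]' --squeeze 55

```text
time_s: 16.4
tool_pos: [467.5, 285.3, 62.8]
ee_rot: [-3.14, -0.066, 0.004]
ft_force: [-0.9, 2.9, -1.6]
finger_gap: 13.2
```

Run:
```python
from h import *
S=manip.get_image("scene")
plan((468,285,63))
crop(S,360,160,490,290,4.5,"s16.png")
```

```text
t 16.45 pos [467.5 285.3  62.8] gap 13.3 F [-2.   2.3 -3.1] q [0.33 0.56 1.63 0.   0.96 1.86]
shift [ 0.5  0.3 -0.2] turn [-0.001  0.003  0.001]
```

View pics/s16.png

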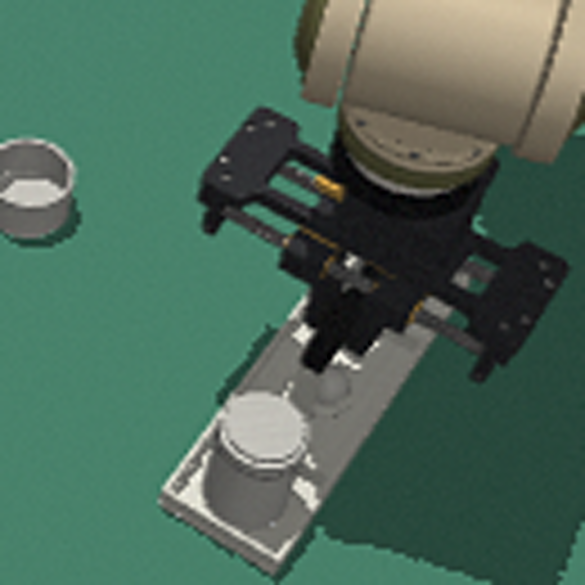

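Request:
send_rows --increments '[[[0, 0, -1], [0, 0, 0], 255], [[0, 0, -2], [0, 0, 0], 255], [[0, 0, -4], [0, 0, 0], 255], [[0, 0, -6], [0, 0, 0], 255], [[0, 0, -8], [0, 0, 0], 255]]'

```text
time_s: 16.87
tool_pos: [467.4, 285.2, 70.8]
ee_rot: [-3.14, -0.066, 0.005]
ft_force: [0.2, 0.1, -7.3]
finger_gap: 13.1
```

Request:
send_rows --increments '[[[0, 0, -3], [0, 0, 0], 255], [[0, 0, -6], [0, 0, 0], 255], [[0, 0, -9], [0, 0, 0], 255], [[0, 0, -12], [0, 0, 0], 255], [[0, 0, -14], [0, 0, 0], 255]]'

```text
time_s: 17.28
tool_pos: [467.6, 285.2, 85.3]
ee_rot: [-3.14, -0.066, 0.004]
ft_force: [-0.6, 1.0, -6.0]
finger_gap: 13.1
```

Run:
```python
from h import *
S=manip.get_image("scene")
plan((468,285,63))
crop(S,360,160,490,290,4.5,"s17.png")
```

```text
t 17.33 pos [467.8 285.2  85.6] gap 13.1 F [ 0.5 -0.4 -7.3] q [0.33 0.53 1.61 0.   1.   1.86]
shift [ 0.3  0.3 22.6] turn [-0.001  0.002  0.   ]
```

View pics/s17.png

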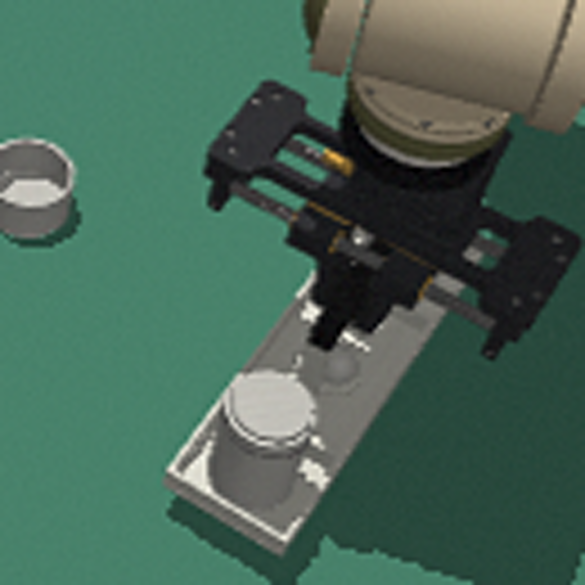

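Request:
send_rows --increments '[[[0, 0, -4], [0, 0, 0], 255], [[0, 0, -9], [0, 0, 0], 255], [[0, 0, -15], [0, 0, 0], 255], [[0, 0, -22], [0, 0, 0], 255], [[0, 0, -29], [0, 0, 0], 255]]'

```text
time_s: 17.75
tool_pos: [467.9, 285.2, 115.4]
ee_rot: [-3.14, -0.066, 0.003]
ft_force: [0.4, -0.2, -7.4]
finger_gap: 12.8
```

Request:
send_rows --increments '[[[0, 0, -7], [0, 0, 0], 255], [[0, 1, -14], [0, 0, 0], 255], [[0, 3, -21], [0, 0, 0], 255], [[0, 6, -28], [0, 0, 0], 255], [[0, 10, -35], [0, 0, 0], 255]]'

```text
time_s: 18.17
tool_pos: [468.3, 274.9, 151.1]
ee_rot: [-3.14, -0.066, 0.003]
ft_force: [0.2, -0.1, -7.9]
finger_gap: 13.0
```

Request:
send_rows --increments '[[[0, 5, -7], [0, 0, 0], 255], [[0, 11, -14], [0, 0, 0], 255], [[0, 18, -20], [0, 0, 0], 255], [[0, 26, -25], [0, 0, 0], 255], [[0, 35, -29], [0, 0, 0], 255]]'

```text
time_s: 18.58
tool_pos: [469.9, 239.1, 180.7]
ee_rot: [-3.14, -0.066, 0.002]
ft_force: [0.2, -0.6, -7.3]
finger_gap: 13.0
```

Run:
```python
from h import *
S=manip.get_image("scene")
plan((508,-290,196))
crop(S,330,120,490,290,3.4,"s18.png")
```

```text
t 18.63 pos [470.3 237.7 181.2] gap 13.4 F [-0.4 -1.3 -6.2] q [0.25 0.37 1.58 0.   1.2  1.77]
shift [ 15.9 528.8 -15. ] turn [-0.     0.001 -0.   ]
```

View pics/s18.png

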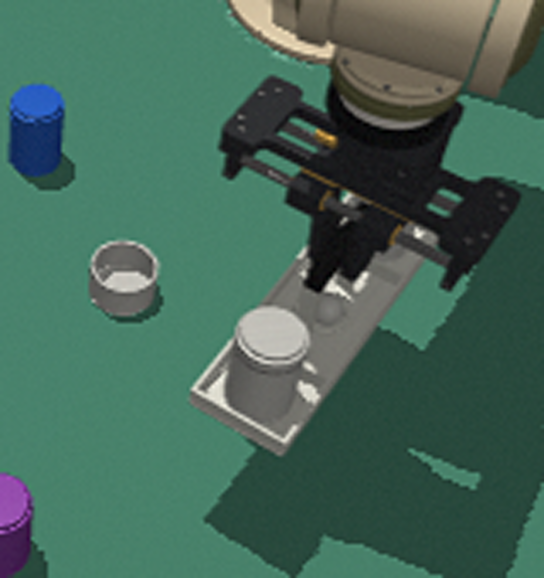

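Request:
send_rows --increments '[[[0, 4, -2], [0, 0, 0], 255], [[1, 10, -5], [0, 0, 0], 255], [[1, 18, -9], [0, 0, 0], 255], [[2, 28, -12], [0, 0, 0], 255], [[2, 40, -14], [0, 0, 0], 255]]'

```text
time_s: 19.05
tool_pos: [474.2, 197.0, 195.6]
ee_rot: [-3.14, -0.066, 0.0]
ft_force: [0.7, -0.1, -7.1]
finger_gap: 13.2
```

Request:
send_rows --increments '[[[0, 13, 0], [0, 0, 0], 255], [[1, 27, 0], [0, 0, 0], 255], [[1, 41, 0], [0, 0, 0], 255], [[2, 55, 0], [0, 0, 0], 255], [[2, 69, 0], [0, 0, 0], 255]]'

```text
time_s: 19.47
tool_pos: [479.1, 126.7, 195.7]
ee_rot: [-3.141, -0.065, -0.0]
ft_force: [0.7, -0.5, -8.1]
finger_gap: 13.3
```

Request:
send_rows --increments '[[[0, 14, 0], [0, 0, 0], 255], [[1, 28, 0], [0, 0, 0], 255], [[1, 42, 0], [0, 0, 0], 255], [[2, 56, 0], [0, 0, 0], 255], [[2, 70, 0], [0, 0, 0], 255]]'

```text
time_s: 19.88
tool_pos: [483.9, 55.3, 195.8]
ee_rot: [-3.141, -0.064, -0.0]
ft_force: [-0.4, -0.5, -7.1]
finger_gap: 13.3
```

Request:
send_rows --increments '[[[0, 14, 0], [0, 0, 0], 255], [[1, 28, 0], [0, 0, 0], 255], [[1, 42, 0], [0, 0, 0], 255], [[2, 56, 0], [0, 0, 0], 255], [[2, 70, 0], [0, 0, 0], 255]]'

```text
time_s: 20.3
tool_pos: [488.6, -16.1, 195.9]
ee_rot: [-3.141, -0.064, -0.001]
ft_force: [0.1, 0.6, -7.3]
finger_gap: 12.8
```

Request:
send_rows --increments '[[[0, 14, 0], [0, 0, 0], 255], [[1, 28, 0], [0, 0, 0], 255], [[1, 42, 0], [0, 0, 0], 255], [[2, 55, 0], [0, 0, 0], 255], [[2, 67, 0], [0, 0, 0], 255]]'

```text
time_s: 20.72
tool_pos: [493.2, -84.4, 196.0]
ee_rot: [3.141, 0.063, 0.001]
ft_force: [0.7, 0.6, -8.2]
finger_gap: 13.1
```

Run:
```python
from h import *
S=manip.get_image("scene")
plan((508,-290,196))
crop(S,230,60,400,230,3.4,"s19.png")
```

```text
t 20.77 pos [493.4 -86.2 196. ] gap 13.0 F [ 0.3 -2.  -8.4] q [-0.41  0.3   1.63 -0.    1.21  1.13]
shift [  6.6 204.2   0.3] turn [ 0.002 -0.001 -0.002]
```

View pics/s19.png

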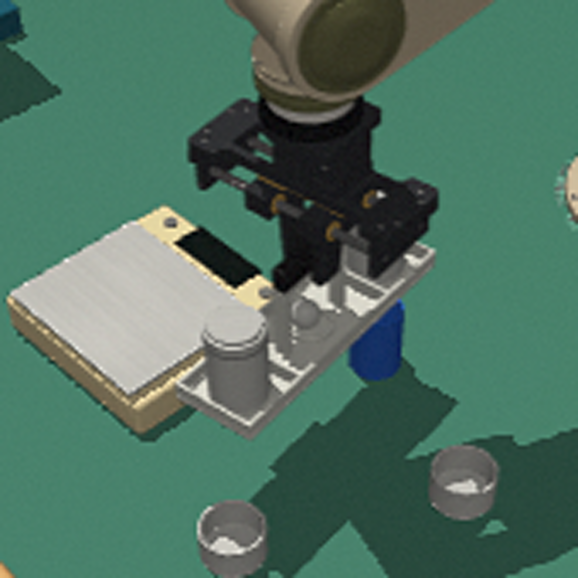

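Run:
```python
from h import *
S=manip.get_image("scene");T=manip.get_image("top")
crop(S,300,95,370,170,8,"s20.png");cv2.imwrite("pics/t20.png",T["pixels"][:,:,::-1])
```

```text
(no output)
```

View pics/s20.png

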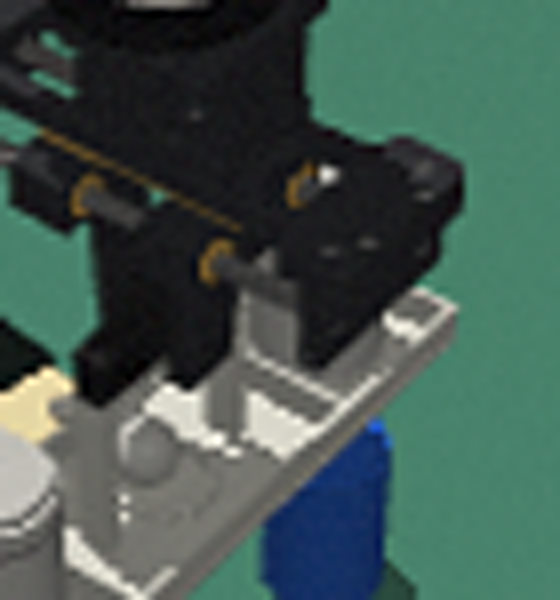

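View pics/t20.png

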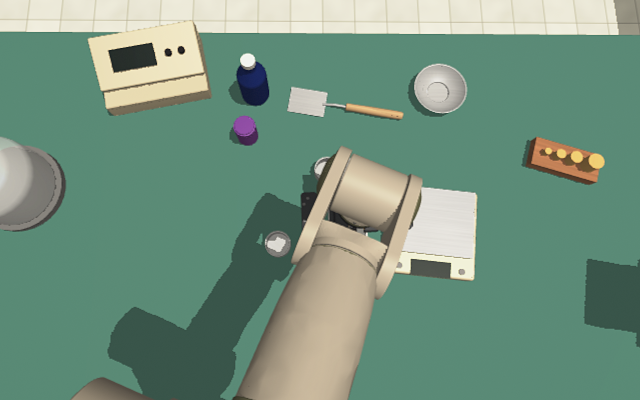

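Tin B is seen behind the gripper's body (grey side at crop (275,320) and (370,340)), and the ball sits in its pocket at (150,445). I carry on.

Request:
send_rows --increments '[[[0, 5, 0], [0, 0, 0], 255], [[1, 12, 0], [0, 0, 0], 255], [[1, 21, 0], [0, 0, 0], 255], [[2, 32, 0], [0, 0, 0], 255], [[2, 44, 0], [0, 0, 0], 255]]'

```text
time_s: 21.28
tool_pos: [497.1, -128.7, 195.9]
ee_rot: [-3.141, -0.062, -0.001]
ft_force: [0.4, 0.0, -7.0]
finger_gap: 13.1
```

Request:
send_rows --increments '[[[0, 13, 0], [0, 0, 0], 255], [[1, 26, 0], [0, 0, 0], 255], [[1, 39, 0], [0, 0, 0], 255], [[2, 52, 0], [0, 0, 0], 255], [[2, 65, 0], [0, 0, 0], 255]]'

```text
time_s: 21.7
tool_pos: [501.8, -195.1, 195.8]
ee_rot: [-3.141, -0.062, -0.001]
ft_force: [0.0, 0.8, -7.4]
finger_gap: 12.9
```

Request:
send_rows --increments '[[[0, 13, 0], [0, 0, 0], 255], [[0, 25, 0], [0, 0, 0], 255], [[1, 36, 0], [0, 0, 0], 255], [[1, 46, 0], [0, 0, 0], 255], [[1, 54, 0], [0, 0, 0], 255]]'

```text
time_s: 22.12
tool_pos: [505.0, -250.1, 195.7]
ee_rot: [-3.141, -0.062, -0.001]
ft_force: [-0.1, 0.6, -7.8]
finger_gap: 13.3
```

Run:
```python
from h import *
plan((508,-290,196))
```

```text
t 22.12 pos [ 505.  -250.1  195.7] gap 13.3 F [-0.1  0.6 -7.8] q [-0.67  0.43  1.44  0.    1.27  0.86]
shift [ 1.5 40.  -0.3] turn [-0.    -0.    -0.002]
```

Request:
send_rows --increments '[[[0, 8, 0], [0, 0, 0], 255], [[1, 16, 0], [0, 0, 0], 255], [[1, 23, 0], [0, 0, 0], 255], [[1, 29, 0], [0, 0, 0], 255], [[1, 34, 0], [0, 0, 0], 255]]'

```text
time_s: 22.53
tool_pos: [507.3, -284.6, 195.7]
ee_rot: [-3.141, -0.062, -0.001]
ft_force: [-0.1, -0.2, -7.2]
finger_gap: 13.2
```

Request:
send_rows --increments '[[[0, 3, 0], [0, 0, 0], 255], [[0, 5, 0], [0, 0, 0], 255], [[0, 6, 0], [0, 0, 0], 255], [[0, 6, 0], [0, 0, 0], 255], [[0, 6, 0], [0, 0, 0], 255]]'

```text
time_s: 22.95
tool_pos: [507.6, -290.4, 195.7]
ee_rot: [-3.141, -0.062, -0.001]
ft_force: [0.1, 0.6, -7.2]
finger_gap: 13.8
```

Request:
send_rows --increments '[[[0, 0, 0], [0, 0, 0], 255], [[0, 0, 0], [0, 0, 0], 255], [[0, 0, 0], [0, 0, 0], 255], [[0, 0, 0], [0, 0, 0], 255], [[0, 0, 0], [0, 0, 0], 255]]'

```text
time_s: 23.37
tool_pos: [507.6, -290.3, 195.7]
ee_rot: [-3.141, -0.062, -0.001]
ft_force: [0.3, -0.0, -6.9]
finger_gap: 12.9
```

Run:
```python
from h import *
S=manip.get_image("scene");T=manip.get_image("top")
plan((508,-290,196)); print(np.abs(manip.get_obs()["qvel"]).max())
crop(S,190,50,360,210,4,"s22.png");crop(T,350,140,520,300,4,"t22.png")
```

```text
t 23.47 pos [ 507.6 -290.4  195.7] gap 13.2 F [-0.  -0.1 -7.1] q [-0.72  0.48  1.37  0.    1.29  0.81]
shift [ 0.4 -0.4 -0.3] turn [-0.    -0.    -0.002]
0.001386955448421918
```

View pics/s22.png

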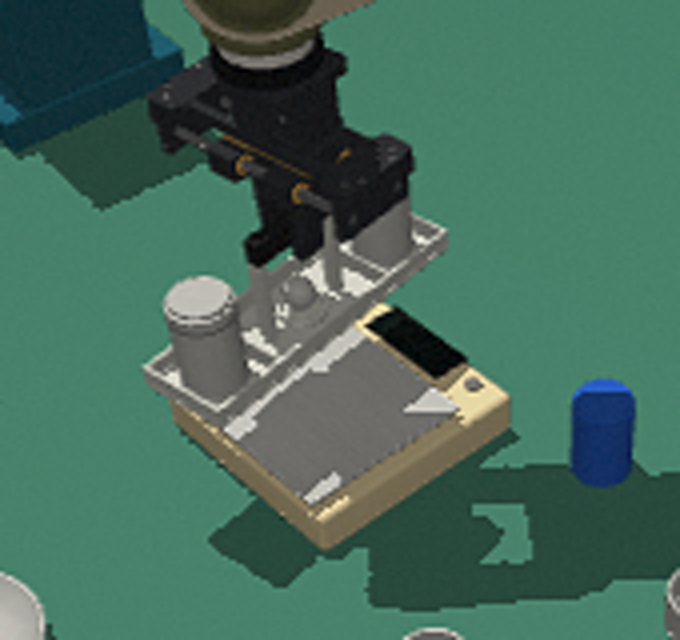

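View pics/t22.png

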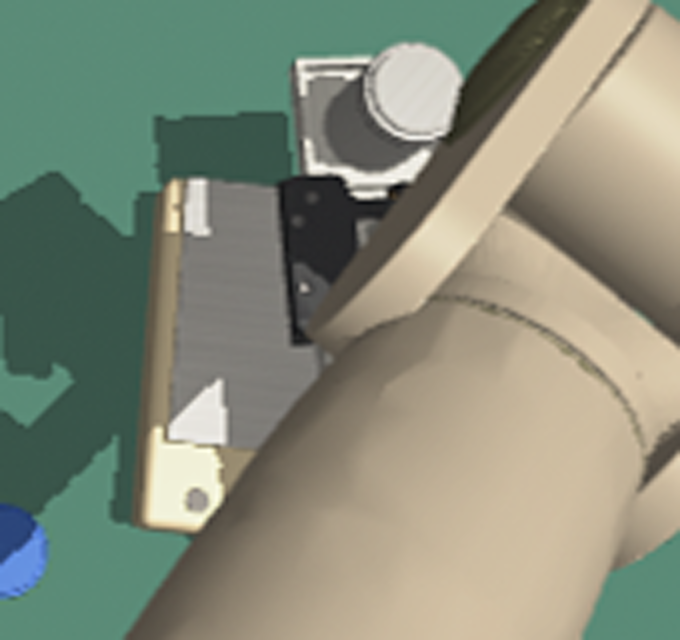

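Run:
```python
from h import *
S=manip.get_image("scene")
c,s=np.cos(.0394),np.sin(.0394)
for a,b in((126,38),(-126,38),(126,-38)):
    X=(507.6+a*c-b*s,-290.4+a*s+b*c,151); u,v=proj(S,X); print(a,b,((u-190)*4,(v-50)*4))
```

```text
126 38 (np.float64(215.3080371700769), np.float64(407.4401641016616))
-126 38 (np.float64(443.4198239283014), np.float64(226.2835907426794))
126 -38 (np.float64(139.27056559680796), np.float64(362.297645600942))
```

Expected level corners (215,407), (443,226) and (139,362) against seen (218,412), (448,233) and (145,366). That is an even offset matching the scene camera's known bias, so the carrier is level. I hand the job in.

```bash
python3 -c "
from h import *
print(manip.close_job()); plan()"
```

```text
the job is handed in; nothing more can be done
None
the job is handed in; nothing more can be done
```

I set the two plain steel tins into the carrier's end cells, then carried it by its handle to the balance. I handed in at about 23.5 s with the gripper still holding it. No verdict was given.

**Last checks before hand-in:**
- **Position:** the tool was at (508, -290, 196) mm, over my estimate of the pan centre at about (508, -290). By the tool height, the carrier's underside was about 133 mm above the bench, or 82 mm above the pan. There was a visible gap to the balance.
- **Stillness and grip:** joint speeds were at most 0.0014 rad/s. The fingers were closed to 13.2 mm on the 14 mm bar, carrying about 7.1 N.
- **Level:** three rim corners matched a level carrier to within about 2 pixels in the scene view, all shifted the same way.
- **Tins and ball:** both tins looked upright in their cells and the ball was in its pocket. The far tin was partly hidden by the gripper.
- **Left alone:** I did not touch the cups or the blue and purple tins.

**Disagreement:** the two cameras differed by about 5–7 mm on every position I compared. The fingertips showed the scene camera was the one that was off, so I used the top view. The grasps and floor contacts then came out where it predicted.

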